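Fit the battery cover on a robot car

ROBOT

A 6-joint arm with a two-finger parallel gripper is mounted at the origin on the work surface. World frame = base frame: x ahead of the robot, y to its left, z up, the work surface at z = 0. Lengths are in mm, angles in rad, forces in N, time in s.
With the tool pointing down it reaches from about 350 to 875 mm from the base axis. Payload 4.2 kg.
Tool frame: the origin (TCP) lies midway between the tips of the shut fingers; the grasp point (between the pads) lies 19 mm behind it; x points along the fingers, y is the direction in which the jaws open and shut, and the axes are right-handed (so a half turn about x gives the same grasp; the last joint's range is limited). The gripper opens to 85 mm and grips with 20 to 120 N. Pads are 22 mm wide; open, the fingers measure 114 mm over their backs; the gripper's body (76 mm by 85 mm) begins 54 mm behind the grasp point. The pads swing forward as they close: fully open they stand 13 mm farther back than shut.
Start: joints at [1.464, 0.385, 0.008, 0, -1.194, -0.259], TCP at [223.527, 583.639, 231.312] pointing down, gripper open.
Joint ranges: [-3.14, 3.14], [-1.21, 2.06], [-1.07, 1.41], [-3.16, 2.05], [-2.99, -0.16], [-3.1, 3.1]. Speed limits (rad/s): [2.79, 2.79, 3.14, 3.14, 3.14, 3.14].

INTERFACE

Orientations are given as a unit quaternion [x, y, z, w].
In Python, from bench import readout, imaging, arm gives the robot as it stands.
- The arm moves only by the tool arm_command, never from a script. Its argument "increments" is a list of rows, each a list of 3 entries, a list of its own where there are three numbers: the turn, a rotation vector about the world's x, y, z in degrees, then the shift along the world's x, y, z in mm, then the closure, from 0 (fully open) to 1 (shut). In form: [[[ax, ay, az], [tx, ty, tz], fingers], ...]. A call has exactly 5 rows; each row is the pose to reach, as a shift and turn from the pose measured when the call began; what a row does not reach only later rows make up. A row lasts 1/10 s, in which the tool goes at most 50 mm and 8.59 degrees, less where a joint would pass 70% of its speed; a pose out of reach is approached as far as the arm can. A call with a gripper value outside its range is refused whole. The fingers move at their own pace and stop on an object; the grip force is fixed at half the most. Time passes only in rows, so rows that repeat a pose let the fingers close, or fill a call up. It gives the time, the measured TCP pose, the force and the opening at its end, in the units of the state.
- readout.read_state(): the state, without advancing time (a new reading comes with each control period).
- imaging.get_image(name): name is "side" or "top" or "wrist"; returns (picture, depth): 384x512x3 uint8, blue, green, red; 384x512 float32, mm along the optical axis (not along the pixel's ray), 0 where there is no reading.
- imaging.camera_info(name): a dict with "vfov" (degrees; the focal length in pixels is half the picture's height over the tangent of half this angle, whatever the lens; pixels are square), "cx", "cy" (the principal point, pixels), "eye" and "rotation" of the camera in the world; the wrist camera has in their place "T_tool_cam" (4x4, takes a point from camera to tool coordinates, whose origin is the TCP and whose axes are the tool frame's). Camera axes: x right, y down, z forward; pixel columns grow to the right and rows downward; lengths in mm; the calibration is good to about 2 mm. The wrist camera is an equidistant fisheye: a pixel r from the principal point sees the ray r / f radians off the axis. A picture is of the moment at which its call begins: read the wrist's pose just before it. camera_info takes no time and is no camera call.
- arm.job_done(): hands the job in, once; it reports no verdict.
The state is a dict: "clock": time; "joints": joint angles; "joint_vel": joint speeds; "joint_efforts": joint torques, N m; "position": TCP position; "ee_rot": TCP orientation; "contact_force": force on the tool from outside, world axes, zero at the start; "wrist_torque": the same for the moment, N m; "gripper_width": finger opening in mm.
Only numpy, scipy, OpenCV 4.12 (cv2) and the standard library are available. Lean on these libraries where they do the work, as an engineer would, in place of code of your own. Each camera call takes 0.05 s, during which the arm holds its last target. There are 200 camera calls.

TASK

Fit the loose battery cover on the robot car's battery tray: hold it by its rib at a slant, slide its tongue into the groove, press it in against the sprung strip, lower it flat so that its heel drops in behind the end catch, and let go. The tray may be bolted farther forward or back than measured, so feel your way in gently and never force the parts: the strip stops hard soon after the heel clears the catch. Leave the screwdriver, mug and cardboard box where they are.

Things in the scene. Friction and masses are not known exactly. Their poses are not given: they have to be found in the camera images.
- car: Robot car, fixed: white deck 250 x 130 mm, 4 yellow-hubbed wheels. Origin: centre of underside, on the work board; x along the car from groove end (-x, nearer the robot) to catch end, z up. Deck top z = 47 mm. The black battery tray clamped on it, 100 mm wide, stands up to 18 mm off nominal either way along x: not measured, find it by feel. Across and in height it is exact.
- groove_nominal (a point): Nominal middle of the groove's mouth, on its floor (car axes; z 67 mm on the car). The real one is shifted along x with the tray. The slot is 10 mm high, its upper lip (6 mm thick) ends over this point; open to +x. 6 mm in (-x) is the sprung strip's face; it gives 8 mm (2 N rising to 6 N), then stops hard. The floor is a level ledge from 25 mm behind to 30 mm before this point.
- catch_nominal (a point): Nominal edge of the end catch's overhang, at seat height (car axes), 139 mm from the groove's mouth and shifted with it. The overhang spans 6 to 10 mm above the seat, 70 mm wide, 4 mm deep to a wall. Ledge below at seat height from 22 mm before to 8 mm past. The heel passes it only with the strip pressed in 5 mm or more; let go, the strip slides the cover back under it.
- cover_grip (a point): Grip point of the loose grey cover (0.14 kg, lying on the white board): in its rib's middle, 30 mm above the underside. x runs from tongue to heel, z up. Plate 130 (x) x 90 x 7 mm. Rib 14 mm thick (x), 60 mm long (y), 7 to 41 mm above the underside. Fitted, the underside lies on the seat and this point is midway over the tray, nominally over the car's origin.
- tongue_tip (a point): Middle of the lower edge of the tongue's end, 1.5 mm above the cover's underside: 79 mm along -x and 28.5 mm below cover_grip, same axes. The tongue is 84 mm wide, 4.5 mm thick and sticks out 14 mm from the plate. At the other end a heel 50 mm wide, 3 mm thick (its lower face also 1.5 mm up) sticks out 6 mm: 150 mm over all.
- screwdriver: Bystander: black-handled screwdriver, 170 mm, lying on the table beyond the work board. Origin at its middle, underside.
- mug: Bystander: white mug, 76 mm wide, 90 mm tall, at the left. Origin: centre of its underside.
- kitbox: Bystander: closed cardboard box 90 x 130 x 50 mm, at the right. Origin: centre of its underside.
Mind the look-alikes: they are no part of the job. What is shaped like the part that bears cover_grip but green or turquoise is not meant.

How it is judged:
By the outcome, as a careful person would: the job done as asked, in the order asked, and still so for the second after the job is handed in, with the robot touching nothing.
It also fails if it takes over 48 s, if anything falls off the work surface, if the arm or the gripper's body presses on something with over 40 N, if the wrist force passes 120 N, or if a joint passes its speed limit or range.

## Working session

There is one attempt and no reset: what is moved stays moved. The work goes in short steps, Python scripts to look and compute and a tool call to move; the robot and the scene stay as the last step left them, time stands still between calls to the robot, and variables do not carry over. Pictures are saved under pics/ and viewed, about 8 in all and at most 12, crops included, and the job is handed in when it is done.

Besides the shell and the picture viewer there is one more tool, called after "Request:" by a JSON object that holds its "api" and its "payload". arm_command: Moves the arm, as the interface text tells. Its arguments: {"type":"object","properties":{"increments":{"type":"array","items":{"type":"array"}}},"required":["increments"]}

```bash
ls; mkdir -p pics; cat > h.py <<'E'
import numpy as np, cv2
from bench import readout, imaging, arm
from scipy.spatial.transform import Rotation as R
def cam(n):
    c=imaging.camera_info(n); f=192/np.tan(np.radians(c['vfov'])/2); return c,f
def snap(n,tag):
    p,d=imaging.get_image(n); cv2.imwrite(f'pics/{tag}.png',p); np.save(f'pics/{tag}.npy',d); return p,d
def pt(n,d,u,v,k=1):
    c,f=cam(n); w=d[v-k:v+k+1,u-k:u+k+1]; z=np.median(w[w>0])
    return np.array(c['eye'])+np.array(c['rotation'])@(np.array([(u-c['cx'])/f,(v-c['cy'])/f,1])*z)
def cloud(n,d):
    c,f=cam(n); v,u=np.mgrid[:384,:512]
    P=np.stack([(u-c['cx'])/f*d,(v-c['cy'])/f*d,d],-1)
    return np.array(c['eye'])+P@np.array(c['rotation']).T
E
python3 - <<'E'
from h import *
print(readout.read_state())
for n in('top','side'):
    print(imaging.camera_info(n)); snap(n,n+'1')
a=cv2.imread('pics/top1.png'); cv2.imwrite('pics/top1b.png',cv2.resize(a,(800,600)))
a=cv2.imread('pics/side1.png'); cv2.imwrite('pics/side1b.png',cv2.resize(a,(800,600)))
E
```

```text
pics
{'clock': 0.0, 'joints': array([ 1.46359876e+00,  3.85581718e-01,  6.61881970e-03, -4.81974626e-04,
       -1.19398792e+00, -2.58622670e-01]), 'joint_vel': array([ 0.00043823, -0.00119168,  0.00117736, -0.00011707, -0.00012185,
       -0.00243312]), 'joint_efforts': array([-7.71944688e-04, -3.92284584e+01,  1.88400686e+01,  4.18613300e+00,
       -4.67093647e-03, -9.52394217e-07]), 'position': array([223.33715658, 583.11258174, 230.2061724 ]), 'ee_rot': array([-0.69519903,  0.12945027,  0.69539965,  0.12790722]), 'contact_force': array([-0.00661936, -0.29284598, -0.50812303]), 'wrist_torque': array([-0.02461414,  0.01503512,  0.00877484]), 'gripper_width': 84.83413778985786}
{'vfov': 48.57794410838071, 'cx': 254.99308841257132, 'cy': 192.90616948866352, 'eye': array([ 380.09625665,    2.30430341, 1290.15648529]), 'rotation': array([-0.70080055,  0.7119255 , -0.03248685,  0.03138907])}
{'vfov': 52.83228905207415, 'cx': 258.2943105315556, 'cy': 196.77176851448326, 'eye': array([-165.64470499, -687.71206452,  878.55620904]), 'rotation': array([ 0.84517289, -0.32416159,  0.16236218, -0.39273473])}
```

```bash
sed -i "s/np.array(c\['rotation'\])/R.from_quat(c['rotation']).as_matrix()/" h.py; cat h.py | tail -8
```

```text
p,d=imaging.get_image(n); cv2.imwrite(f'pics/{tag}.png',p); np.save(f'pics/{tag}.npy',d); return p,d
def pt(n,d,u,v,k=1):
    c,f=cam(n); w=d[v-k:v+k+1,u-k:u+k+1]; z=np.median(w[w>0])
    return np.array(c['eye'])+R.from_quat(c['rotation']).as_matrix()@(np.array([(u-c['cx'])/f,(v-c['cy'])/f,1])*z)
def cloud(n,d):
    c,f=cam(n); v,u=np.mgrid[:384,:512]
    P=np.stack([(u-c['cx'])/f*d,(v-c['cy'])/f*d,d],-1)
    return np.array(c['eye'])+P@R.from_quat(c['rotation']).as_matrix().T
```

View pics/top1b.png

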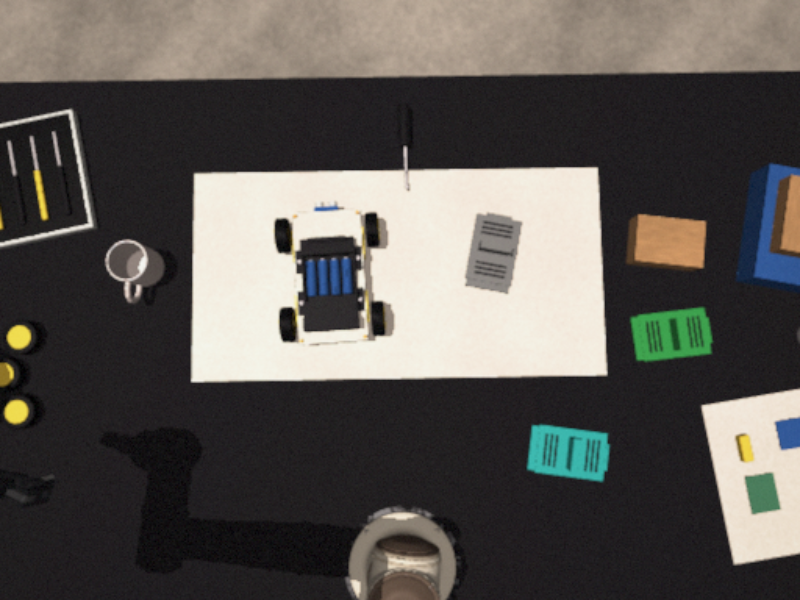

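View pics/side1b.png

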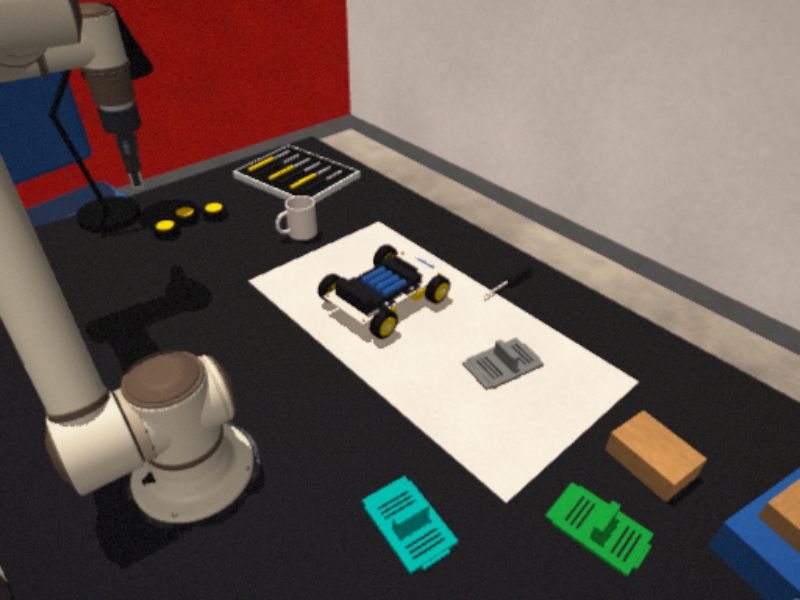

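```bash
python3 - <<'E'
from h import *
a=cv2.imread('pics/top1.png')
c=np.hstack([cv2.resize(a[125:230,165:260],None,fx=4.2,fy=5.6*0.75,interpolation=cv2.INTER_CUBIC),cv2.resize(a[125:230,285:365],None,fx=4.2,fy=4.2,interpolation=cv2.INTER_CUBIC)])
print(c.shape); cv2.imwrite('pics/crop1.png',c)
d=np.load('pics/top1.npy'); P=cloud('top',d)
# board height
for u,v in [(140,130),(240,200),(370,230),(260,150)]: print(u,v,pt('top',d,u,v))
Z=P[...,2]
# cover
m=np.zeros(Z.shape,bool); m[128:195,290:345]=1
g=a.astype(int).max(-1)
mm=m&(g<170)
x=P[mm]; print('heights',np.percentile(x[:,2],[2,20,50,80,98]))
r=cv2.minAreaRect(x[:,:2].astype(np.float32)); print('cover rect',r)
rb=x[x[:,2]>30]; print('rib',len(rb),rb.mean(0), cv2.minAreaRect(rb[:,:2].astype(np.float32)))
# car deck: points z 42..54, by height
m=np.zeros(Z.shape,bool); m[128:225,170:250]=1
for lo,hi in [(40,50),(50,60),(60,70),(70,80),(80,90),(90,100)]:
    x=P[m&(Z>lo)&(Z<hi)]
    if len(x)>5: print(lo,len(x),x.mean(0),cv2.minAreaRect(x[:,:2].astype(np.float32)))
E
```

```text
(441, 735, 3)
140 130 [696.53546742 350.09100041   3.60896699]
240 200 [470.68320347  42.8908479   72.08459304]
370 230 [ 378.99189643 -345.54253095    2.87897818]
260 150 [628.60471654 -18.05797825   2.62963044]
heights [ 3.68616156  7.77610892 10.22089532 13.08272036 45.71566314]
cover rect ((504.1177978515625, -137.232666015625), (121.86565399169922, 352.9255676269531), 60.680809020996094)
rib 117 [ 586.97715032 -176.71926399   95.85226896] ((505.970703125, -90.44580078125), (54.30448532104492, 307.959228515625), 43.61496353149414)
40 926 [570.92110966 127.71685376  47.65451157] ((554.21435546875, 127.60490417480469), (268.88031005859375, 193.07252502441406), 3.194643020629883)
50 1449 [550.84793572 130.88569923  53.00705463] ((549.0266723632812, 130.6257781982422), (258.4132995605469, 196.62393188476562), 2.9402382373809814)
60 1178 [540.46430191 129.91772213  66.55189041] ((544.32470703125, 129.56524658203125), (221.38951110839844, 196.2206268310547), 2.2926185131073)
70 752 [539.7451239  129.80897041  72.41469917] ((543.62158203125, 130.212158203125), (207.90635681152344, 190.6190643310547), 2.898228168487549)
80 332 [473.0836455  126.51637771  85.68991409] ((527.8096313476562, 129.67031860351562), (171.7001190185547, 100.09379577636719), 2.855731725692749)
90 21 [455.47727355 124.28335447  90.97918047] ((455.19769287109375, 124.42532348632812), (23.413917541503906, 96.11210632324219), 1.7109146118164062)
```

View pics/crop1.png

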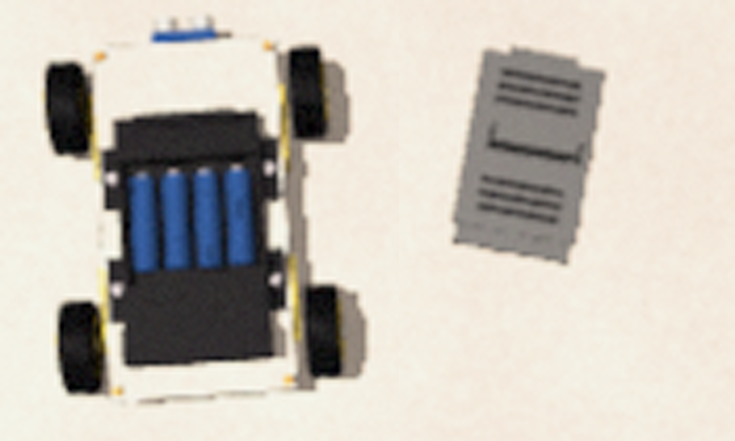

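```bash
cat >> h.py <<'E'
def atz(n,u,v,z):
    c,f=cam(n); r=R.from_quat(c['rotation']).as_matrix()@np.stack([(np.asarray(u)-c['cx'])/f,(np.asarray(v)-c['cy'])/f,np.ones(np.shape(u))])
    e=np.array(c['eye'])[:,None]; r=r.reshape(3,-1); return (e+r*(z-e[2])/r[2]).T
E
python3 - <<'E'
from h import *
a=cv2.imread('pics/top1.png').astype(int); d=np.load('pics/top1.npy'); P=cloud('top',d);Z=P[...,2]
b=np.median(Z[215:235,300:370]); print('board z',b, 'table',np.median(Z[270:290,280:320]))
m=np.zeros(Z.shape,bool); m[128:195,290:340]=1; mm=m&(a.max(-1)<190)
n,l,s,ce=cv2.connectedComponentsWithStats(mm.astype(np.uint8)); k=1+s[1:,4].argmax(); v,u=np.where(l==k); print(s[k])
X=atz('top',u,v,b+7)[:,:2]; r=cv2.minAreaRect(X.astype(np.float32)); print('cover',r, X.mean(0)); print(cv2.boxPoints(r))
x=P[l==k]; x=x[x[:,2]>b+30]; print('rib top',len(x),np.median(x,0),cv2.minAreaRect(x[:,:2].astype(np.float32)))
# rib top/plate rows along axis
# deck corner screws
f=lambda q:(165+q[0]/4.2,125+q[1]/4.2)
q=np.array([f(p) for p in [(98,57),(268,45),(290,380),(120,390)]])
S=atz('top',q[:,0],q[:,1],b+47); print(S, S.mean(0))
# profile of tray along its axis
cs=S.mean(0)[:2]; dx=(S[0]+S[1]-S[2]-S[3])[:2]; yaw=np.arctan2(dx[1],dx[0]); print('yaw',np.degrees(yaw))
E_=np.array([np.cos(yaw),np.sin(yaw)]);N=np.array([-E_[1],E_[0]])
W=P[110:235,160:260].reshape(-1,3); G=a[110:235,160:260].max(-1).ravel()
s=(W[:,:2]-cs)@E_; t=(W[:,:2]-cs)@N
for lo in range(-130,130,5):
    k=(s>=lo)&(s<lo+5)&(abs(t)<30)
    print(lo,k.sum(),np.round(np.median(W[k,2])-b,1),np.round(np.median(G[k])))
E
```

```text
board z 2.897279293993165 table 0.28131818616748205
[ 298  136   36   52 1383]
cover ((591.0089111328125, -185.44923400878906), (89.39929962158203, 148.6356658935547), 78.39804077148438) [ 590.11057206 -185.24940176]
[[ 509.2199   -214.28943 ]
 [ 654.81866  -244.18176 ]
 [ 672.7979   -156.60904 ]
 [ 527.19916  -126.716705]]
rib top 114 [ 596.35220958 -183.47800419   43.53029186] ((505.970703125, -90.44580078125), (54.30448532104492, 307.959228515625), 43.61496353149414)
[[657.08410716 194.29206958  49.89727929]
 [663.8141809   74.37547574  49.89727929]
 [427.41094012  61.53647138  49.89727929]
 [422.3410718  179.43319704  49.89727929]] [542.662575   127.40930344  49.89727929]
yaw 3.3644477023599766
-130 31 1.3 244.0
-125 47 2.7 222.0
-120 35 47.9 244.0
-115 34 47.5 244.0
-110 36 47.0 244.0
-105 47 48.9 161.0
-100 37 83.6 49.0
-95 37 83.4 49.0
-90 36 83.9 49.0
-85 33 83.4 49.0
-80 38 82.9 48.0
-75 27 67.6 48.0
-70 38 67.1 48.0
-65 37 67.9 49.0
-60 35 67.9 48.0
-55 36 67.2 48.0
-50 34 66.9 48.0
-45 24 48.8 48.0
-40 36 48.7 48.0
-35 46 61.9 102.0
-30 35 64.3 116.0
-25 38 64.0 120.0
-20 30 64.5 113.0
-15 39 65.1 123.0
-10 35 63.1 109.0
-5 32 63.9 114.0
0 38 63.9 112.0
5 34 64.7 123.0
10 31 62.7 117.0
15 35 63.3 127.0
20 37 64.0 127.0
25 37 63.3 109.0
30 19 51.9 60.0
35 35 48.8 37.0
40 56 63.5 35.0
45 32 67.8 46.0
50 36 66.8 45.0
55 39 67.5 44.0
60 43 68.8 37.0
65 40 77.9 54.0
70 8 75.7 194.0
75 16 48.1 240.0
80 33 46.2 244.0
85 33 47.8 244.0
90 36 46.8 244.0
95 36 47.4 244.0
100 31 47.1 244.0
105 35 46.7 244.0
110 37 47.6 244.0
115 34 47.6 243.0
120 32 47.7 243.0
125 24 45.4 170.0
```

```bash
python3 - <<'E'
from h import *
a=cv2.imread('pics/top1.png').astype(int); d=np.load('pics/top1.npy'); P=cloud('top',d);b=2.9
M=R.from_quat(readout.read_state()['ee_rot']).as_matrix(); print(M.round(3)); 
print('tool y yaw',np.degrees(np.arctan2(M[1,1],M[0,1])))
cs=np.array([542.7,127.4])
yaw=np.radians(3.36)
W=P[110:235,160:260].reshape(-1,3)
E_=np.array([np.cos(yaw),np.sin(yaw)]);N=np.array([-E_[1],E_[0]])
s=(W[:,:2]-cs)@E_; t=(W[:,:2]-cs)@N; z=W[:,2]-b
lip=(z>80)&(z<88)&(s<-60); print('lip s',np.percentile(s[lip],[1,3,50,97,99]),'t',np.percentile(t[lip],[1,2,98,99]))
for q in range(-45,45,15):
    k=lip&(t>=q)&(t<q+15); print(q,np.percentile(s[k],[2,97]).round(1))
c=(z>73)&(z<82)&(s>50); print('catch',c.sum(),np.percentile(s[c],[3,50,97]),'t',np.percentile(t[c],[2,98]))
for q in range(-35,35,14):
    k=c&(t>=q)&(t<q+14); print(q,np.percentile(s[k],[2,97]).round(1))
dk=(z>45)&(z<50)&(abs(t)<70)&(abs(s)<135)
for lo,hi in((-125,-105),(80,125)):
    k=dk&(s>lo)&(s<hi); print('deck',np.percentile(s[k],[1,99]),'t',np.percentile(t[k],[1,99]))
imaging_w=imaging.camera_info('wrist'); print(imaging_w)
E
```

```text
[[-0.001 -0.358 -0.934]
 [-0.002 -0.934  0.358]
 [-1.     0.002 -0.   ]]
tool y yaw -110.9681552179208
lip s [-100.37644575 -100.0603028   -88.37844628  -76.64233706  -75.79762315] t [-45.82789573 -45.03002498  51.18987615  52.65293792]
-45 [-100.5  -77.4]
-30 [-99.5 -76.4]
-15 [-99.  -77.8]
0 [-100.1  -76.9]
15 [-98.8 -75.5]
30 [-100.1  -77.5]
catch 72 [58.45093348 67.21040122 87.38186272] t [-64.62569276  60.93375417]
-35 [65.1 71.4]
-21 [58.1 69.5]
-7 [64.3 71.1]
7 [63.7 71.5]
21 [63.3 70.2]
deck [-122.83373454 -105.34799067] t [-59.15014152  65.98770376]
deck [ 80.87515152 124.72217351] t [-61.21989135  65.83829262]
{'vfov': 65.70646984690485, 'cx': 257.71932243826296, 'cy': 191.8633843529824, 'T_tool_cam': array([[-6.83612894e-04, -2.60111701e-01,  9.65578291e-01,
        -1.42177229e+02],
       [ 9.99999611e-01,  3.59528376e-04,  8.04833926e-04,
         8.64467421e-03],
       [-5.56499517e-04,  9.65578466e-01,  2.60111354e-01,
        -6.69146388e+01],
       [ 0.00000000e+00,  0.00000000e+00,  0.00000000e+00,
         1.00000000e+00]])}
```

Request:
{"api": "arm_command", "payload": {"increments": [[[0,0,0],[100,-210,-20],0],[[0,0,0],[100,-210,-20],0],[[0,0,0],[100,-210,-20],0],[[0,0,0],[100,-210,-20],0],[[0,0,0],[100,-210,-20],0]]}}

```text
clock: 0.6
position: [323.6, 369.9, 209.7]
ee_rot: [-0.695, 0.13, 0.696, 0.128]
contact_force: [0.4, -0.3, -0.9]
gripper_width: 85.6
```

Request:
{"api": "arm_command", "payload": {"increments": [[[0,0,-42],[110,-222,-20],0],[[0,0,-42],[110,-222,-20],0],[[0,0,-42],[110,-222,-20],0],[[0,0,-42],[110,-222,-20],0],[[0,0,-42],[110,-222,-20],0]]}}

```text
clock: 1.1
position: [433.1, 147.5, 189.7]
ee_rot: [-0.601, 0.372, 0.603, 0.37]
contact_force: [1.4, 0.4, -0.1]
gripper_width: 85.4
```

Request:
{"api": "arm_command", "payload": {"increments": [[[0,0,-40],[110,-222,-20],0],[[0,0,-40],[110,-222,-20],0],[[0,0,-40],[110,-222,-20],0],[[0,0,-40],[110,-222,-20],0],[[0,0,-40],[110,-222,-20],0]]}}

```text
clock: 1.6
position: [543.3, -76.2, 169.3]
ee_rot: [-0.436, 0.557, 0.438, 0.555]
contact_force: [0.8, 1.0, 1.0]
gripper_width: 85.5
```

Request:
{"api": "arm_command", "payload": {"increments": [[[0,0,0],[51,-110,-50],0],[[0,0,0],[51,-110,-50],0],[[0,0,0],[51,-110,-50],0],[[0,0,0],[51,-110,-50],0],[[0,0,0],[51,-110,-50],0]]}}

```text
clock: 2.1
position: [593.7, -186.8, 118.1]
ee_rot: [-0.435, 0.558, 0.438, 0.555]
contact_force: [0.3, -0.4, 0.2]
gripper_width: 85.4
```

```bash
cat >> h.py <<'E'
def wray(st):
    """wrist: per-pixel world origin, unit rays, cos off axis"""
    c,f=cam('wrist'); v,u=np.mgrid[:384,:512]; x=u-c['cx'];y=v-c['cy'];r=np.hypot(x,y)+1e-9;th=r/f
    ray=np.stack([x/r*np.sin(th),y/r*np.sin(th),np.cos(th)],-1)
    T=c['T_tool_cam']; M=R.from_quat(st['ee_rot']).as_matrix()
    return M@T[:3,3]+st['position'], ray@(M@T[:3,:3]).T, np.cos(th)
def wcloud(st,d):
    o,r,c=wray(st); return o+r*(d/c)[...,None]
E
python3 - <<'E'
from h import *
st=readout.read_state(); M=R.from_quat(st['ee_rot']).as_matrix()
print(st['position'],np.degrees(np.arctan2(M[1,1],M[0,1])),M[:,0].round(3))
p,d=snap('wrist','w1'); P=wcloud(st,d)
g=p.astype(int); ok=(d>0)&(np.hypot(P[...,0]-595,P[...,1]+186)<110)
rib=ok&(P[...,2]>36)&(P[...,2]<52); x=P[rib]; print('rib',len(x),x.mean(0),cv2.minAreaRect(x[:,:2].astype(np.float32)))
pl=ok&(g.max(-1)<190)&(P[...,2]<25); x=P[pl]; print('plate',len(x),np.median(x,0),cv2.minAreaRect(x[:,:2].astype(np.float32)))
cv2.imwrite('pics/w1b.png',cv2.resize(p,(800,600)))
E
```

```text
[ 593.68381036 -186.81574633  118.0582124 ] 166.27031776976492 [-0.006  0.002 -1.   ]
rib 1411 [ 597.60851347 -190.27291431   43.41736651] ((597.9818115234375, -188.5246124267578), (60.822540283203125, 14.068614959716797), 78.36549377441406)
plate 30773 [ 586.16685235 -195.65664266    3.67339553] ((597.71484375, -186.25299072265625), (196.86758422851562, 215.61636352539062), 37.5607795715332)
```

View pics/w1b.png

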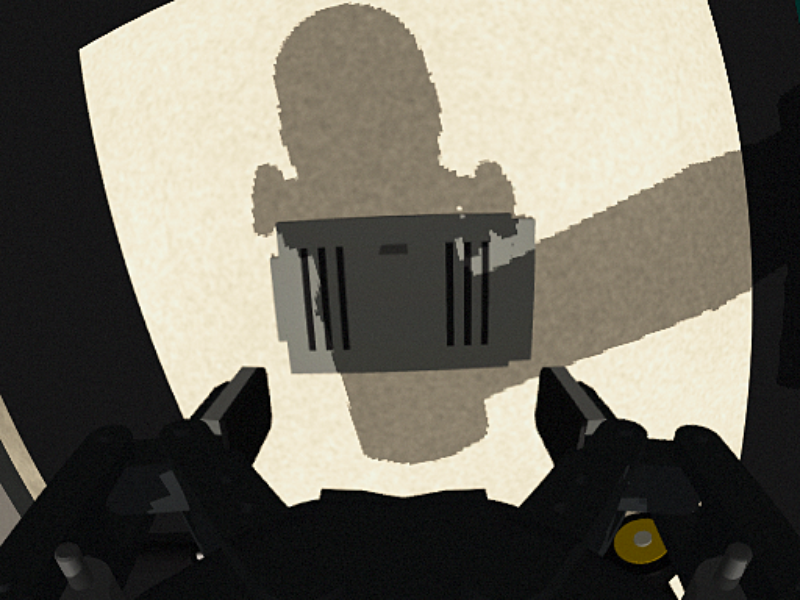

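Request:
{"api": "arm_command", "payload": {"increments": [[[0,0,2.1],[3.5,-1.5,-30],0],[[0,0,2.1],[3.5,-1.5,-70],0],[[0,0,2.1],[3.5,-1.5,-103],0],[[0,0,2.1],[3.5,-1.5,-103],0],[[0,0,2.1],[3.5,-1.5,-103],0.5]]}}

```text
clock: 2.65
position: [598.1, -186.7, 17.2]
ee_rot: [-0.447, 0.548, 0.449, 0.546]
contact_force: [0.6, -0.6, 0.3]
gripper_width: 73.2
```

Request:
{"api": "arm_command", "payload": {"increments": [[[0,0,0],[0,0,0],1],[[0,0,0],[0,0,0],1],[[0,0,0],[0,0,0],1],[[0,0,0],[0,0,0],1],[[0,0,0],[0,0,0],1]]}}

```text
clock: 3.15
position: [598.8, -186.8, 18.5]
ee_rot: [-0.447, 0.548, 0.448, 0.547]
contact_force: [-2.1, 1.5, 6.7]
gripper_width: 12.9
```

Request:
{"api": "arm_command", "payload": {"increments": [[[0,0,0],[0,0,15],1],[[0,0,0],[0,0,30],1],[[0,0,0],[0,0,60],1],[[0,0,0],[0,0,90],1],[[0,0,0],[0,0,90],1]]}}

```text
clock: 3.65
position: [601.5, -187.4, 112.9]
ee_rot: [-0.45, 0.546, 0.446, 0.549]
contact_force: [0.6, 0.3, -1.8]
gripper_width: 12.9
```

```bash
python3 - <<'E'
from h import *
st=readout.read_state(); M=R.from_quat(st['ee_rot']).as_matrix()
print(st['position'],np.degrees(np.arctan2(M[1,1],M[0,1])),M[:,0].round(3),st['gripper_width'],st['contact_force'],st['wrist_torque'])
p,d=snap('wrist','w2')
cv2.imwrite('pics/w2b.png',cv2.resize(p,(800,600)))
# points in tool frame
P=(wcloud(st,d)-st['position'])@M
for (u,v) in [(240,190),(300,190),(190,190),(330,190)]: print(P[v,u].round(1))
E
```

```text
[ 601.4708812  -187.37934086  112.88046461] 168.63267302799466 [ 0.006 -0.001 -1.   ] 12.883073357788568 [ 0.57727056  0.34085142 -1.75927181] [ 0.02934414 -0.13029052 -0.0111312 ]
[  8.6 -10.5 -26.4]
[  8.6  21.1 -26.4]
[  8.7 -37.3 -26.4]
[  9.4  37.7 -26.2]
```

View pics/w2b.png

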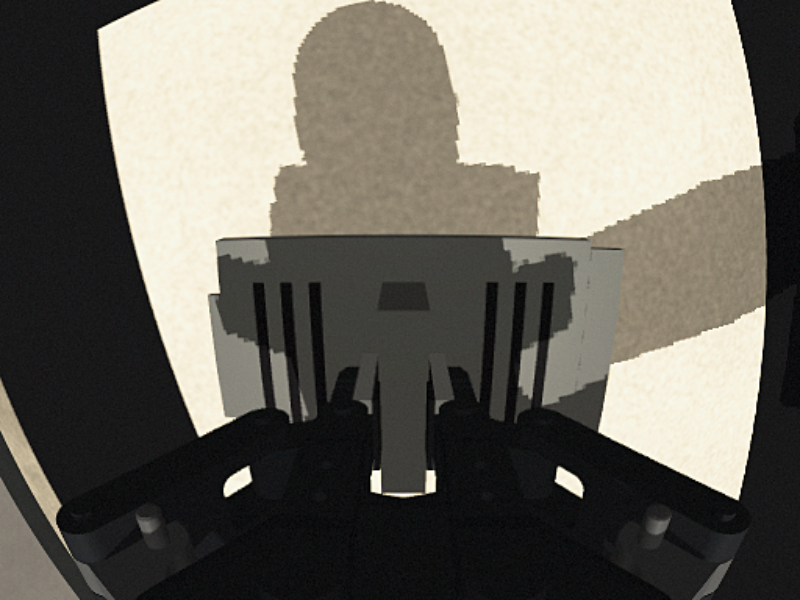

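```bash
python3 - <<'E'
from h import *
st=readout.read_state(); M=R.from_quat(st['ee_rot']).as_matrix()
d=np.load('pics/w2.npy'); P=(wcloud(st,d)-st['position'])@M
k=(P[...,0]>4)&(P[...,0]<15)&(d>0); x=P[k]
A=np.c_[x[:,1:],np.ones(len(x))]; print('plane',np.linalg.lstsq(A,x[:,0],rcond=None)[0])
for y in range(-80,90,10):
    q=x[abs(x[:,1]-y)<3]; print(y,len(q),np.round([q[:,0].mean(),q[:,2].min()],1) if len(q) else '')
print('y ext',np.percentile(x[:,1],[0,.2,99.8,100]))
E
```

```text
plane [2.33660683e-03 2.06302706e-03 9.13407127e+00]
-80 0 
-70 595 [ 11.4 -26.6]
-60 1100 [  8.9 -47.1]
-50 1120 [  8.8 -46.7]
-40 1249 [  8.8 -47. ]
-30 1162 [  8.8 -46.9]
-20 943 [  9.  -46.8]
-10 606 [  9.  -46.6]
0 342 [  8.9 -46.6]
10 798 [  9.  -46.6]
20 953 [  9.  -46.8]
30 1202 [  8.9 -46.9]
40 1208 [  8.9 -46.9]
50 1097 [  8.9 -46.8]
60 1087 [  9.1 -46.9]
70 1031 [ 10.1 -43.7]
80 155 [ 10.3 -43.8]
y ext [-72.72789138 -71.7431046   77.65947653  78.4512688 ]
```

Request:
{"api": "arm_command", "payload": {"increments": [[[0,0,2],[-5,20,25],1],[[0,0,4],[-15,55,50],1],[[0,0,6],[-20,95,67],1],[[0,0,8],[-30,135,67],1],[[0,0,10],[-35,175,67],1]]}}

```text
clock: 4.2
position: [563.0, -10.7, 176.2]
ee_rot: [-0.493, 0.506, 0.494, 0.506]
contact_force: [0.3, 1.5, -1.3]
gripper_width: 12.8
```

Request:
{"api": "arm_command", "payload": {"increments": [[[0,0,2],[-10,40,0],1],[[0,0,4.5],[-20,80,0],1],[[0,0,4.5],[-25,120,0],1],[[0,0,4.5],[-30,160,0],1],[[0,0,4.5],[-30,190,0],1]]}}

```text
clock: 4.7
position: [531.2, 181.0, 174.3]
ee_rot: [-0.513, 0.487, 0.515, 0.485]
contact_force: [1.2, 0.1, -0.6]
gripper_width: 13.1
```

Request:
{"api": "arm_command", "payload": {"increments": [[[0,0,0],[0,5,0],1],[[0,0,0],[0,5,0],1],[[0,0,0],[0,5,0],1],[[0,0,0],[0,5,0],1],[[0,0,0],[0,5,0],1]]}}

```text
clock: 5.2
position: [531.3, 184.8, 174.2]
ee_rot: [-0.512, 0.488, 0.514, 0.485]
contact_force: [0.7, -0.2, -1.4]
gripper_width: 12.8
```

```bash
python3 - <<'E'
from h import *
st=readout.read_state(); M=R.from_quat(st['ee_rot']).as_matrix()
print(st['position'],np.degrees(np.arctan2(M[1,1],M[0,1])),M[:,0].round(3),st['gripper_width'],st['contact_force'],st['joint_vel'].round(3))
p,d=snap('wrist','w3'); P=wcloud(st,d); np.save('pics/w3P.npy',P)
cv2.imwrite('pics/w3b.png',cv2.resize(p,(800,600)))
b=2.9;z=P[...,2]-b
lip=(d>0)&(z>78)&(z<90)&(P[...,0]<480)&(P[...,0]>430); x=P[lip]
print('lip',len(x),x.mean(0),cv2.minAreaRect(x[:,:2].astype(np.float32)))
ca=(d>0)&(z>72)&(z<82)&(P[...,0]>590)&(P[...,0]<640); x=P[ca]
print('catch',len(x),x.mean(0) if len(x) else '',cv2.minAreaRect(x[:,:2].astype(np.float32)) if len(x) else '')
for y in range(70,190,10):
    k=lip&(abs(P[...,1]-y)<5); c=ca&(abs(P[...,1]-y)<5)
    print(y,k.sum(),np.percentile(P[k][:,0],[1,99]).round(1) if k.sum() else '',c.sum(),np.percentile(P[c][:,0],[1,99]).round(1) if c.sum() else '')
E
```

```text
[531.29014442 184.82223656 174.19274364] -176.94381333886608 [-0.004 -0.    -1.   ] 12.828828007877274 [ 0.66310097 -0.150515   -1.37141384] [ 0.002 -0.003  0.006 -0.    -0.001 -0.002]
lip 2621 [457.06892307 107.95232859  85.49084803] ((456.23944091796875, 107.96928405761719), (26.236614227294922, 70.25581359863281), 3.1310200691223145)
catch 713 [610.51709837 123.88920856  79.26693566] ((610.9639282226562, 123.96212768554688), (9.312606811523438, 55.81931686401367), 2.2359113693237305)
70 72 [445.9 470.3] 0 
80 374 [445.5 470.5] 0 
90 373 [444.9 470. ] 0 
100 377 [444.5 469.6] 111 [607.8 616. ]
110 378 [443.5 469. ] 128 [607.1 615.6]
120 382 [443.3 468.4] 137 [607.  615.3]
130 372 [442.8 467.6] 125 [606.4 615. ]
140 293 [442.5 467.5] 130 [605.8 614.3]
150 0  82 [605.6 614. ]
160 0  0 
170 0  0 
180 0  0
```

View pics/w3b.png

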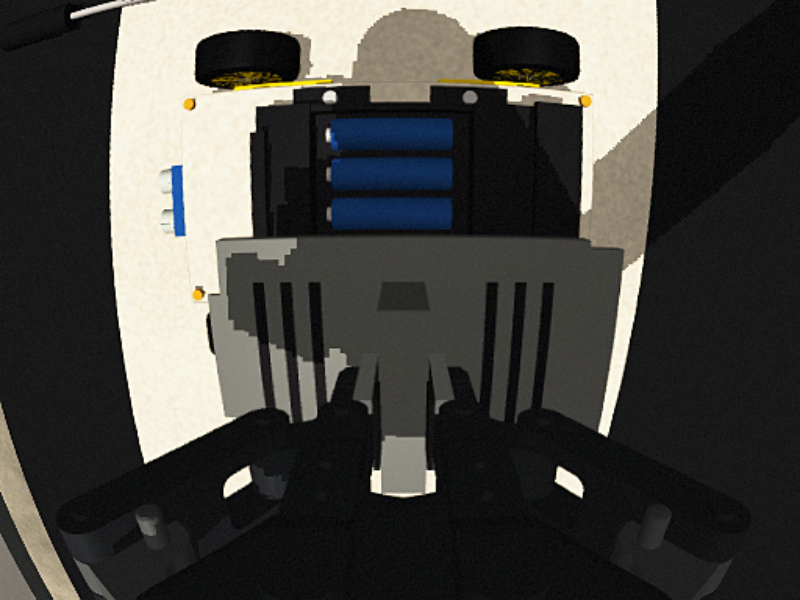

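```bash
cat >> h.py <<'E'
YAW=np.radians(3.1); EX=np.array([np.cos(YAW),np.sin(YAW),0]); NY=np.array([-EX[1],EX[0],0]); G=np.array([468.0,123.7,69.9])
TIP=np.array([14.4,78.5,-1.8])
R0=np.c_[[0,0,-1],-EX,NY]
def plan(targets,mouth=0):
    """targets: (depth into mouth, tip height over floor, slant deg)"""
    st=readout.read_state(); M=R.from_quat(st['ee_rot']).as_matrix()
    tip=st['position']+M@TIP-G; cx=-M[:,1]
    print('clock',round(st['clock'],2),'now depth %.1f lat %.1f h %.1f slant %.2f yaw %.2f'%(-tip@EX+mouth,tip@NY,tip[2],np.degrees(np.arcsin(cx[2])),np.degrees(np.arctan2(cx[1],cx[0]))),
      'F along/lat/z',np.round([st['contact_force']@EX,st['contact_force']@NY,st['contact_force'][2]],1),'T',st['wrist_torque'].round(2),'w',round(st['gripper_width'],1))
    for dpt,h,th in targets:
        Rt=R.from_rotvec(-np.radians(th)*NY).as_matrix()@R0
        p=G+EX*(mouth-dpt)+[0,0,h]-Rt@TIP
        print((dpt,h,th),'turn',np.degrees(R.from_matrix(Rt@M.T).as_rotvec()).round(1),'shift',(p-st['position']).round(1))
E
python3 -c "
from h import *
plan([(-20,35,15),(-8,10,15),(-8,1.5,15)])"
```

```text
clock 5.25 now depth 12.0 lat 56.0 h 90.3 slant -0.24 yaw 3.06 F along/lat/z [-0.4 -0.3 -0.8] T [ 0.02 -0.05  0.01] w 12.8
(-20, 35, 15) turn [  0.8 -15.2   0. ] shift [ 28.5 -54.5 -35.2]
(-8, 10, 15) turn [  0.8 -15.2   0. ] shift [ 16.6 -55.2 -60.2]
(-8, 1.5, 15) turn [  0.8 -15.2   0. ] shift [ 16.6 -55.2 -68.7]
```

Request:
{"api": "arm_command", "payload": {"increments": [[[0.2,-3.8,0],[8,-14,-6],1],[[0.4,-7.6,0],[15,-28,-14],1],[[0.6,-11.4,0],[22,-42,-24],1],[[0.8,-15.2,0],[28.5,-54.5,-35],1],[[0.8,-15.2,0],[28.5,-54.5,-35],1]]}}

```text
clock: 5.75
position: [556.1, 126.7, 136.5]
ee_rot: [0.571, -0.419, -0.446, -0.547]
contact_force: [-0.6, -0.5, -1.8]
gripper_width: 13.1
```

```bash
python3 -c "
from h import *
plan([(-10,12,15),(-8,1.5,15)])"
```

```text
clock 5.75 now depth -15.7 lat -3.5 h 32.9 slant 14.57 yaw 2.97 F along/lat/z [-0.6 -0.5 -1.8] T [-0.09  0.78 -0.01] w 13.1
(-10, 12, 15) turn [ 0.3 -0.4  0.2] shift [ -6.2   3.3 -20.4]
(-8, 1.5, 15) turn [ 0.3 -0.4  0.2] shift [ -8.2   3.1 -30.9]
```

Request:
{"api": "arm_command", "payload": {"increments": [[[0.3,-0.4,0.2],[-4,3.3,-8],1],[[0.3,-0.4,0.2],[-5,3.3,-16],1],[[0.3,-0.4,0.2],[-6,3.3,-22],1],[[0.3,-0.4,0.2],[-6,3.3,-22],1],[[0.3,-0.4,0.2],[-6,3.3,-22],1]]}}

```text
clock: 6.25
position: [550.6, 130.4, 114.7]
ee_rot: [0.572, -0.415, -0.446, -0.549]
contact_force: [0.1, 0.0, -1.2]
gripper_width: 12.7
```

```bash
python3 - <<'E'
from h import *
plan([(-10,12,15),(-8,1.5,15)])
st=readout.read_state(); M=R.from_quat(st['ee_rot']).as_matrix()
p,d=snap('wrist','w4'); W=wcloud(st,d);P=(W-st['position'])@M
k=(P[...,0]>4)&(P[...,0]<13)&(d>0)&(P[...,2]<-20)&(abs(P[...,1])<82)&(P[...,2]>-50); x=P[k]
for y in range(-70,90,20):
    q=x[abs(x[:,1]-y)<5]; print(y,len(q),np.round([np.median(q[:,0]),q[:,2].min()],1) if len(q) else '')
s,_=snap('side','s4')
c=np.hstack([cv2.resize(p,(512,384)),cv2.resize(s[130:250,190:310],(288,288))[:288] if 0 else cv2.resize(s[120:248,190:286],(288,384))])
cv2.imwrite('pics/c4.png',c)
E
```

```text
clock 6.25 now depth -10.8 lat 0.4 h 10.6 slant 15.00 yaw 3.12 F along/lat/z [ 0.1  0.  -1.2] T [-0.06  0.63  0.07] w 12.7
(-10, 12, 15) turn [-0. -0. -0.] shift [-0.7 -0.4  1.4]
(-8, 1.5, 15) turn [-0. -0. -0.] shift [-2.7 -0.6 -9.1]
-70 155 [ 11.1 -46.7]
-50 875 [  9.1 -47.2]
-30 962 [  9.1 -47.1]
-10 810 [  9.2 -47. ]
10 879 [  9.2 -47. ]
30 949 [  9.2 -47.3]
50 872 [  9.2 -47.3]
70 661 [ 10.3 -44.1]
```

View pics/c4.png

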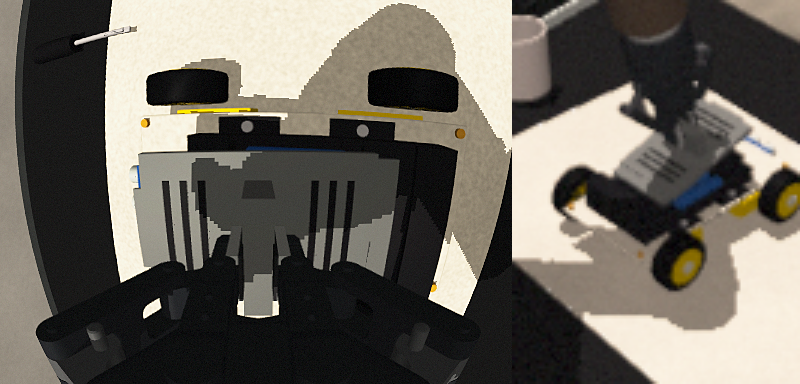

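Request:
{"api": "arm_command", "payload": {"increments": [[[0,0,0],[-2,-0.5,-3],1],[[0,0,0],[-2.5,-0.5,-5],1],[[0,0,0],[-2.7,-0.5,-7],1],[[0,0,0],[-2.7,-0.5,-8.5],1],[[0,0,0],[-2.7,-0.5,-8.5],1]]}}

```text
clock: 6.85
position: [547.8, 129.8, 106.1]
ee_rot: [0.572, -0.415, -0.446, -0.549]
contact_force: [0.1, 1.1, -1.3]
gripper_width: 12.9
```

```bash
python3 -c "
from h import *
plan([(-2,2,15),(3,2,15),(6,2,15)])"
```

```text
clock 6.85 now depth -7.9 lat -0.1 h 2.0 slant 14.99 yaw 3.11 F along/lat/z [ 0.1  1.1 -1.3] T [-0.05  0.64 -0.02] w 12.9
(-2, 2, 15) turn [-0. -0. -0.] shift [-5.9 -0.3  0. ]
(3, 2, 15) turn [-0. -0. -0.] shift [-10.9  -0.5   0. ]
(6, 2, 15) turn [-0. -0. -0.] shift [-13.9  -0.7   0. ]
```

Request:
{"api": "arm_command", "payload": {"increments": [[[0,0,0],[-2,-0.1,0],1],[[0,0,0],[-4,-0.2,0],1],[[0,0,0],[-6,-0.3,0],1],[[0,0,0],[-8,-0.4,0],1],[[0,0,0],[-9,-0.5,0],1]]}}

```text
clock: 7.35
position: [538.5, 129.2, 106.2]
ee_rot: [0.572, -0.415, -0.446, -0.549]
contact_force: [0.3, -0.3, -0.8]
gripper_width: 13.0
```

```bash
python3 -c "
from h import *
plan([(4,1.5,15)])"
```

```text
clock 7.35 now depth 1.4 lat -0.1 h 2.1 slant 14.99 yaw 3.11 F along/lat/z [ 0.3 -0.3 -0.8] T [-0.04  0.63  0.02] w 13.0
(4, 1.5, 15) turn [-0. -0. -0.] shift [-2.6 -0.  -0.5]
```

Request:
{"api": "arm_command", "payload": {"increments": [[[0,0,0],[-0.7,0,0],1],[[0,0,0],[-1.4,0,0],1],[[0,0,0],[-2,-0.1,0],1],[[0,0,0],[-2.5,-0.1,0],1],[[0,0,0],[-2.5,-0.1,0],1]]}}

```text
clock: 7.85
position: [535.9, 129.1, 106.2]
ee_rot: [0.572, -0.415, -0.446, -0.549]
contact_force: [-0.2, -0.9, -1.9]
gripper_width: 12.8
```

```bash
python3 -c "
from h import *
plan([(6,1.5,15)])"
```

```text
clock 7.85 now depth 4.0 lat -0.1 h 2.1 slant 14.99 yaw 3.11 F along/lat/z [-0.3 -0.9 -1.9] T [-0.03  0.71 -0.02] w 12.8
(6, 1.5, 15) turn [-0. -0. -0.] shift [-2.  -0.  -0.5]
```

Request:
{"api": "arm_command", "payload": {"increments": [[[0,0,0],[-0.5,0,0],1],[[0,0,0],[-1,0,0],1],[[0,0,0],[-1,0,0],1],[[0,0,0],[-1,0,0],1],[[0,0,0],[-1,0,0],1]]}}

```text
clock: 8.35
position: [535.0, 129.1, 106.2]
ee_rot: [0.572, -0.415, -0.446, -0.549]
contact_force: [0.3, 0.2, -2.1]
gripper_width: 12.8
```

Request:
{"api": "arm_command", "payload": {"increments": [[[0,0,0],[-0.5,0,0],1],[[0,0,0],[-1,0,0],1],[[0,0,0],[-1,0,0],1],[[0,0,0],[-1,0,0],1],[[0,0,0],[-1,0,0],1]]}}

```text
clock: 8.85
position: [534.3, 129.3, 106.4]
ee_rot: [0.572, -0.415, -0.446, -0.549]
contact_force: [1.3, -0.4, -1.3]
gripper_width: 12.6
```

Request:
{"api": "arm_command", "payload": {"increments": [[[0,0,0],[-0.5,0,0],1],[[0,0,0],[-1,-0.1,0],1],[[0,0,0],[-1,-0.1,0],1],[[0,0,0],[-1,-0.1,0],1],[[0,0,0],[-1,-0.1,0],1]]}}

```text
clock: 9.35
position: [533.4, 129.3, 106.5]
ee_rot: [0.572, -0.414, -0.446, -0.55]
contact_force: [2.4, -0.7, -1.9]
gripper_width: 13.0
```

```bash
python3 -c "
from h import *
plan([(8,1.5,15)])"
```

```text
clock 9.35 now depth 6.4 lat 0.2 h 2.3 slant 15.05 yaw 3.12 F along/lat/z [ 2.3 -0.8 -1.9] T [-0.19 -0.18 -0.02] w 13.0
(8, 1.5, 15) turn [-0.1  0.  -0. ] shift [-1.5 -0.3 -0.9]
```

```bash
python3 -c "
from h import *
plan([(6.5,1.2,12),(8,1.2,11)],-.4)"
```

```text
clock 9.35 now depth 6.0 lat 0.2 h 2.3 slant 15.05 yaw 3.12 F along/lat/z [ 2.3 -0.8 -1.9] T [-0.19 -0.18 -0.02] w 13.0
(6.5, 1.2, 12) turn [-0.2  3.  -0. ] shift [ 1.3 -0.2 -5. ]
(8, 1.2, 11) turn [-0.3  4.  -0. ] shift [ 0.3 -0.2 -6.3]
```

Request:
{"api": "arm_command", "payload": {"increments": [[[0,1,0],[0.4,-0.1,-1.6],1],[[-0.1,2,0],[0.8,-0.1,-3.2],1],[[-0.2,3,0],[1.3,-0.2,-5],1],[[-0.3,4,0],[1,-0.2,-6],1],[[-0.3,4,0],[0.3,-0.2,-6.3],1]]}}

```text
clock: 9.85
position: [534.7, 129.6, 100.5]
ee_rot: [0.558, -0.434, -0.464, -0.534]
contact_force: [2.4, -0.6, -0.8]
gripper_width: 12.7
```

```bash
python3 -c "
from h import *
plan([(8,1.2,11),(10,1.2,11)],-.4)"
```

```text
clock 9.85 now depth 7.0 lat 0.4 h 1.4 slant 11.10 yaw 3.13 F along/lat/z [ 2.4 -0.7 -0.8] T [-0.09 -0.39 -0.05] w 12.7
(8, 1.2, 11) turn [-0.   0.1 -0. ] shift [-0.9 -0.5 -0.3]
(10, 1.2, 11) turn [-0.   0.1 -0. ] shift [-2.9 -0.6 -0.3]
```

Request:
{"api": "arm_command", "payload": {"increments": [[[0,0,0],[-1,-0.3,-0.2],1],[[0,0,0],[-2,-0.5,-0.3],1],[[0,0,0],[-3,-0.6,-0.3],1],[[0,0,0],[-3.3,-0.7,-0.3],1],[[0,0,0],[-3.3,-0.7,-0.3],1]]}}

```text
clock: 10.35
position: [531.8, 129.3, 100.6]
ee_rot: [0.558, -0.433, -0.464, -0.534]
contact_force: [5.2, 1.7, -0.8]
gripper_width: 12.8
```

```bash
python3 -c "
from h import *
plan([(11,1.2,11),(11.5,1.2,11)],-.4)"
```

```text
clock 10.35 now depth 9.8 lat 0.3 h 1.3 slant 11.18 yaw 3.14 F along/lat/z [ 5.3  1.4 -0.8] T [ 0.25 -0.77 -0.05] w 12.8
(11, 1.2, 11) turn [-0.1  0.2 -0.1] shift [-1.1 -0.4 -0.4]
(11.5, 1.2, 11) turn [-0.1  0.2 -0.1] shift [-1.6 -0.4 -0.4]
```

Request:
{"api": "arm_command", "payload": {"increments": [[[0,0.1,0],[-0.5,-0.2,-0.2],1],[[0,0.2,0],[-1,-0.3,-0.3],1],[[0,0.2,0],[-1.5,-0.4,-0.4],1],[[0,0.2,0],[-1.7,-0.4,-0.4],1],[[0,0.2,0],[-1.7,-0.4,-0.4],1]]}}

```text
clock: 10.85
position: [530.4, 129.2, 100.4]
ee_rot: [0.557, -0.434, -0.465, -0.534]
contact_force: [4.2, 1.8, -1.4]
gripper_width: 13.3
```

```bash
python3 -c "
from h import *
plan([(11.8,1.2,8),(12.2,1.3,5),(12.4,1.4,3)],-.4)"
```

```text
clock 10.85 now depth 11.3 lat 0.2 h 1.3 slant 11.03 yaw 3.14 F along/lat/z [ 4.3  1.6 -1.4] T [ 0.46 -1.05 -0.09] w 13.3
(11.8, 1.2, 8) turn [-0.3  3.  -0.1] shift [ 1.  -0.2 -4.1]
(12.2, 1.3, 5) turn [-0.4  6.  -0.1] shift [ 1.8 -0.2 -8. ]
(12.4, 1.4, 3) turn [-0.5  8.  -0.1] shift [  2.3  -0.2 -10.6]
```

Request:
{"api": "arm_command", "payload": {"increments": [[[-0.1,1.5,0],[0.3,-0.1,-2],1],[[-0.2,3,0],[0.8,-0.2,-4],1],[[-0.3,4.5,0],[1.1,-0.2,-6],1],[[-0.4,6,-0.1],[1.5,-0.2,-8],1],[[-0.4,6,-0.1],[1.5,-0.2,-8],1]]}}

```text
clock: 11.35
position: [532.8, 129.1, 92.3]
ee_rot: [0.534, -0.463, -0.491, -0.509]
contact_force: [4.2, 0.3, -0.9]
gripper_width: 12.8
```

```bash
python3 -c "
from h import *
plan([(12.4,1.3,5),(12.6,1.4,3),(12.7,1.5,1),(12.7,1.6,0)],-.4)"
```

```text
clock 11.35 now depth 11.6 lat 0.2 h 1.2 slant 5.03 yaw 3.04 F along/lat/z [ 4.2  0.1 -0.9] T [ 0.3  -1.19 -0.11] w 12.8
(12.4, 1.3, 5) turn [-0.   0.   0.1] shift [-0.8 -0.2  0.1]
(12.6, 1.4, 3) turn [-0.2  2.   0.1] shift [-0.3 -0.1 -2.5]
(12.7, 1.5, 1) turn [-0.3  4.   0.1] shift [ 0.2 -0.1 -5.1]
(12.7, 1.6, 0) turn [-0.3  5.   0.1] shift [ 0.4 -0.1 -6.4]
```

Request:
{"api": "arm_command", "payload": {"increments": [[[0,0,0],[-0.6,-0.1,0.1],1],[[0,0,0.1],[-1,-0.2,0.1],1],[[0,0,0.1],[-1.3,-0.2,0.1],1],[[0,0,0.1],[-1.3,-0.2,0.1],1],[[0,0,0.1],[-1.3,-0.2,0.1],1]]}}

```text
clock: 11.85
position: [531.7, 129.1, 92.5]
ee_rot: [0.534, -0.463, -0.492, -0.509]
contact_force: [5.9, 1.5, -2.1]
gripper_width: 13.4
```

```bash
python3 - <<'E'
from h import *
plan([(12.6,1.4,3),(12.7,1.5,1),(12.7,1.6,0)],-.4)
st=readout.read_state(); M=R.from_quat(st['ee_rot']).as_matrix()
p,d=snap('wrist','w5'); W=wcloud(st,d);P=(W-st['position'])@M
k=(P[...,0]>4)&(P[...,0]<13)&(d>0)&(P[...,2]<-20)&(abs(P[...,1])<82)&(P[...,2]>-50); x=P[k]
for y in (-70,-50,-10,30,50):
    q=x[abs(x[:,1]-y)<5]; print(y,len(q),np.round([np.median(q[:,0]),q[:,2].min()],1) if len(q) else '')
q=p[110:290,60:420]; cv2.imwrite('pics/w5b.png',cv2.resize(q,(800,400)))
E
```

```text
clock 11.85 now depth 12.6 lat 0.1 h 1.3 slant 5.08 yaw 3.15 F along/lat/z [ 6.   1.2 -2.1] T [ 0.33 -1.41 -0.11] w 13.4
(12.6, 1.4, 3) turn [-0.2  2.1 -0.1] shift [ 0.8 -0.1 -2.7]
(12.7, 1.5, 1) turn [-0.3  4.1 -0. ] shift [ 1.3 -0.1 -5.3]
(12.7, 1.6, 0) turn [-0.3  5.1 -0. ] shift [ 1.5 -0.1 -6.6]
-70 182 [ 10.7 -46.9]
-50 882 [  8.9 -47.3]
-10 813 [  9. -47.]
30 930 [  9.1 -47.2]
50 853 [  9.1 -47.2]
```

View pics/w5b.png

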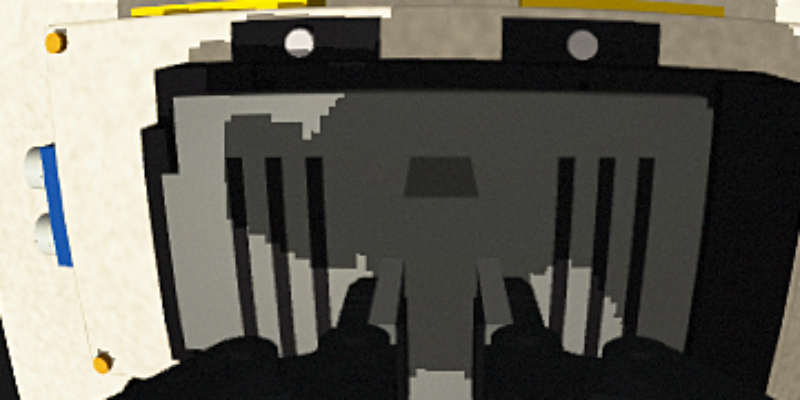

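Request:
{"api": "arm_command", "payload": {"increments": [[[0,0.5,0],[-0.2,0,-0.7],1],[[-0.1,1,0],[0,-0.1,-1.4],1],[[-0.1,1.6,0],[0.2,-0.1,-2],1],[[-0.2,2.1,0],[0.4,-0.1,-2.7],1],[[-0.2,2.1,0],[0.4,-0.1,-2.7],1]]}}

```text
clock: 12.4
position: [532.5, 129.1, 89.7]
ee_rot: [0.526, -0.472, -0.501, -0.499]
contact_force: [5.2, 1.0, -0.9]
gripper_width: 12.8
```

```bash
python3 -c "
from h import *
plan([(12.7,1.5,2),(12.7,1.5,1),(12.7,1.6,0)],-.4)"
```

```text
clock 12.4 now depth 12.6 lat 0.1 h 1.3 slant 3.00 yaw 3.14 F along/lat/z [ 5.3  0.7 -0.9] T [ 0.37 -1.41 -0.08] w 12.8
(12.7, 1.5, 2) turn [-0.1  1.  -0. ] shift [ 0.2 -0.1 -1.1]
(12.7, 1.5, 1) turn [-0.1  2.  -0. ] shift [ 0.5 -0.1 -2.5]
(12.7, 1.6, 0) turn [-0.2  3.  -0. ] shift [ 0.8 -0.1 -3.8]
```

Request:
{"api": "arm_command", "payload": {"increments": [[[0,0.5,0],[-0.3,0,-0.6],1],[[0,1,0],[-0.2,-0.1,-1.2],1],[[-0.1,1.5,0],[-0.1,-0.1,-1.8],1],[[-0.1,2,0],[0.1,-0.1,-2.5],1],[[-0.1,2,0],[0.1,-0.1,-2.5],1]]}}

```text
clock: 12.9
position: [532.8, 129.2, 86.9]
ee_rot: [0.518, -0.481, -0.509, -0.491]
contact_force: [6.1, 1.1, -1.9]
gripper_width: 12.7
```

```bash
python3 -c "
from h import *
plan([(12.7,1.5,1),(12.7,1.5,0)],-.4)"
```

```text
clock 12.9 now depth 12.8 lat 0.1 h 1.3 slant 1.01 yaw 3.14 F along/lat/z [ 6.1  0.7 -1.9] T [ 0.36 -1.6  -0.11] w 12.7
(12.7, 1.5, 1) turn [-0.  0. -0.] shift [ 0.1 -0.1  0.2]
(12.7, 1.5, 0) turn [-0.1  1.  -0. ] shift [ 0.4 -0.1 -1.1]
```

Request:
{"api": "arm_command", "payload": {"increments": [[[0,0.4,0],[-0.1,0,-0.4],1],[[-0.1,0.8,0],[0,0,-0.9],1],[[-0.1,1,0],[0.1,-0.1,-1.3],1],[[-0.1,1,0],[0.1,-0.1,-1.5],1],[[-0.1,1,0],[0.1,-0.1,-1.5],1]]}}

```text
clock: 13.4
position: [533.0, 129.2, 85.6]
ee_rot: [0.514, -0.486, -0.513, -0.486]
contact_force: [4.2, 2.1, -0.3]
gripper_width: 12.6
```

```bash
python3 -c "
from h import *
plan([(12.7,1.5,0)],-.4)"
```

```text
clock 13.4 now depth 12.9 lat 0.1 h 1.3 slant 0.03 yaw 3.14 F along/lat/z [ 4.3  1.8 -0.3] T [ 0.46 -1.26 -0.13] w 12.6
(12.7, 1.5, 0) turn [ 0.  0. -0.] shift [ 0.2 -0.1  0.2]
```

Request:
{"api": "arm_command", "payload": {"increments": [[[0,0,0],[0,0,-0.4],1],[[0,0,0],[0,0,-0.7],1],[[0,0,0],[0,0,-0.9],1],[[0,0,0],[0,0,-0.9],1],[[0,0,0],[0,0,-0.9],1]]}}

```text
clock: 13.9
position: [533.1, 129.2, 85.4]
ee_rot: [0.514, -0.486, -0.513, -0.486]
contact_force: [3.8, 1.1, 5.4]
gripper_width: 12.7
```

```bash
python3 -c "
from h import *
plan([(12.7,1.5,0)],-.4)"
```

```text
clock 13.9 now depth 12.8 lat 0.1 h 1.1 slant 0.06 yaw 3.15 F along/lat/z [3.9 0.9 5.4] T [ 0.35 -0.66 -0.1 ] w 12.7
(12.7, 1.5, 0) turn [ 0.   0.1 -0.1] shift [ 0.1 -0.1  0.4]
```

Request:
{"api": "arm_command", "payload": {"increments": [[[0,0,0],[1,0,0.1],1],[[0,0,0],[2,0.1,0.1],1],[[0,0,0],[3,0.1,0.1],1],[[0,0,0],[4,0.2,0.1],1],[[0,0,0],[4,0.2,0.1],1]]}}

```text
clock: 14.4
position: [536.7, 129.2, 85.5]
ee_rot: [0.514, -0.486, -0.513, -0.486]
contact_force: [0.0, 1.8, 4.5]
gripper_width: 13.3
```

```bash
python3 -c "
from h import *
plan([(12.7,1.5,0)],-.4)"
```

```text
clock 14.4 now depth 9.2 lat -0.1 h 1.2 slant -0.01 yaw 3.15 F along/lat/z [0.1 1.8 4.5] T [ 0.6   0.07 -0.13] w 13.3
(12.7, 1.5, 0) turn [ 0. -0. -0.] shift [-3.5 -0.2  0.3]
```

Request:
{"api": "arm_command", "payload": {"increments": [[[0,0,0],[0,0,0.2],0.8],[[0,0,0],[0,0,0.3],0.7],[[0,0,0],[0,0,0.3],0.5],[[0,0,0],[0,0,0.3],0.4],[[0,0,0],[0,0,0.3],0.4]]}}

```text
clock: 14.9
position: [536.1, 128.8, 85.3]
ee_rot: [-0.513, 0.487, 0.514, 0.485]
contact_force: [0.0, 0.3, 0.4]
gripper_width: 51.2
```

Request:
{"api": "arm_command", "payload": {"increments": [[[0,0,0],[0,0,10],0.4],[[0,0,0],[0,0,30],0.4],[[0,0,0],[0,0,60],0.4],[[0,0,0],[0,0,90],0.4],[[0,0,0],[0,30,110],0.4]]}}

```text
clock: 15.4
position: [536.5, 157.2, 198.6]
ee_rot: [0.513, -0.487, -0.512, -0.487]
contact_force: [0.7, 0.7, -0.1]
gripper_width: 51.1
```

Request:
{"api": "arm_command", "payload": {"increments": [[[0,0,0],[0,25,10],0.4],[[0,0,0],[0,25,10],0.4],[[0,0,0],[0,25,10],0.4],[[0,0,0],[0,25,10],0.4],[[0,0,0],[0,25,10],0.4]]}}

```text
clock: 15.9
position: [536.0, 181.3, 207.8]
ee_rot: [0.513, -0.488, -0.512, -0.487]
contact_force: [0.2, 0.3, -1.6]
gripper_width: 51.3
```

```bash
python3 - <<'E'
from h import *
st=readout.read_state(); print(st['clock'],st['position'],st['gripper_width'],st['contact_force'])
p,d=snap('wrist','w6'); P=wcloud(st,d); cv2.imwrite('pics/w6b.png',cv2.resize(p,(800,600)))
t=P-G; s=t@EX; l=t@NY; z=t[...,2]
k=(d>0)&(abs(l)<40)&(s>-5)&(s<145)
for lo in [-30,-15,-8,-4,0,2,4,6,10,30,50,62,66,74,90,110,128,130,132,134,136,138,140,142,144,146,150]:
    q=(d>0)&(abs(l)<22)&(s>=lo)&(s<lo+2); print(lo,q.sum(),np.median(z[q]).round(1) if q.sum() else '',np.median(p[q].max(-1)) if q.sum() else '')
E
```

```text
15.9 [536.02027853 181.27094031 207.84489423] 51.31859664671573 [ 0.1968293   0.31668749 -1.5849088 ]
-30 0  
-15 97 15.8 16.0
-8 97 15.8 15.0
-4 98 15.8 15.0
0 121 5.9 66.0
2 92 5.7 67.0
4 95 5.8 66.0
6 82 6.5 67.0
10 96 6.7 66.0
30 101 7.1 14.0
50 95 6.6 68.0
62 96 6.8 69.0
66 112 40.8 69.0
74 132 40.5 68.0
90 103 6.6 70.0
110 106 6.9 16.0
128 97 6.5 69.0
130 100 6.6 70.0
132 92 6.5 68.0
134 97 6.7 150.0
136 78 6.0 154.0
138 156 8.0 32.0
140 93 9.7 32.0
142 99 9.6 32.0
144 95 9.7 25.0
146 44 9.5 50.0
150 0
```

View pics/w6b.png

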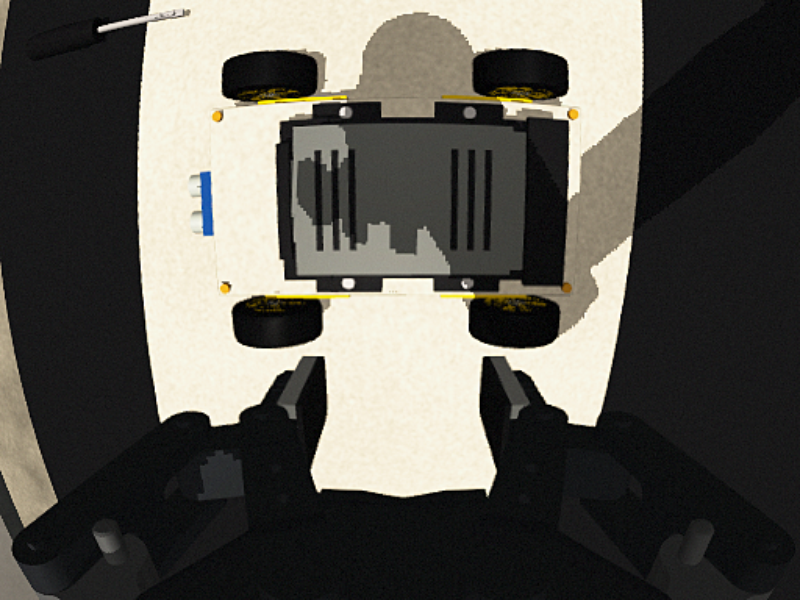

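```bash
python3 -c "
from h import *
arm.job_done()"
```

```text
the job is handed in; nothing more can be done
```

The battery cover is fitted on the tray and the job is handed in, at about 16 s of the 48 s allowed.

- **Fitting:** I held the cover by its rib, slanted it 15° and slid the tongue into the groove. The tray sat about 7 mm toward the robot from nominal. The sprung strip was felt within 0.5 mm of where the camera put it. I pressed the strip in about 7 mm, at up to 6 N, and lowered the cover flat without touching the catch. I then eased it back about 3.6 mm so the heel slid under the overhang, let go and withdrew.
- **Last checks:** The wrist camera shows the plate level from end to end, its top 6.6–7 mm over the seat against a 7 mm plate. The tongue is under the lip. The grey plate runs up to about 137–138 mm from the groove mouth, where the overhang begins at 139 mm, so the heel is about 3–4 mm under it. That engagement is worked out from the plate's position; I did not test it by lifting.
- **Disagreements:** The top camera put the cover 2–4 mm from where the wrist camera and the grasp did, so I used the wrist camera. There was a small sideways force of 1–2 N during the press.
- **Bystanders:** The arm stayed clear of the screwdriver, mug and cardboard box, and the screwdriver is partly visible in the last picture. I did not look at the mug or box again at the end.

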